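# Change the top bottle on the bench mixer under its toggle clamp

## Task

The top bottle of the three lying on the mixer is done: swing the red-handled toggle clamp fully back, lay that bottle in the empty lane of the white tray, and lay the fresh bottle from the tray in its place, saddled in the gap on top of the two lower bottles. Then swing the clamp handle over centre again so that it locks with its rubber foot pressing on the fresh bottle. Set the bottles down without letting them fall, leave the two lower bottles where they lie, and do not shift or knock over the other things.

Things in the scene. Friction and masses are not known exactly. Their poses are not given: they have to be found in the camera images.
- rocker: bench mixer: low white housing 270 x 150 mm, fixed; origin at the centre of its underside, +x along the bottles from the control panel to the clamp. Cradle floor 62 mm up; rails beside the lower bottles 88 mm up, outer faces 54 mm off the middle line. Clamp on a 36 mm wide riser behind the bottles (x over 22 mm); swung back, its arm stands 0.26 m high about 90 mm behind the bottles' middle
- clamp_handle (a joint): angle of the clamp's handle about the mixer's y axis: 0 = locked over centre (handle nearly upright, arm level, foot pressed down); dead centre at about 0.17; 1.9 = fully back at its stop (handle laid to the rear just below level, arm up past vertical). Stays at either end. A link makes arm and foot follow the handle
- clamp_grip (a point): point on the middle line of the red grip, 95 mm from the handle's hinge; the grip is 18 mm wide along the hinge axis (flat sides, to be pinched there), 14 mm thick and reaches from 53 to 115 mm from the hinge. About 4 N at this point swings it over centre
- clamp_hinge (a point): fixed hinge of the handle, on its axis (178 mm above the bench, 80 mm toward +x from the mixer's origin). The grip point moves on a circle of 95 mm about it in the mixer's x-z plane: at joint angle q it lies 95*sin(q-0.15) mm toward the mixer's +x and 95*cos(q-0.15) mm above the hinge
- clamp_foot: round black rubber foot, 27 mm diameter, on the sprung spindle at the end of the clamp's arm; origin at the centre of its underside
- saddle (a point): where the middle of the top bottle lies on the mixer: in the gap over the two lower bottles, 122 mm above the bench, under the foot of the locked clamp; x along the bottle's axis
- done: the finished bottle, on top of the other two on the mixer under the clamp: clear round reagent bottle with white screw cap, lying; 44.8 mm diameter, straight for 87 mm from the base, then a shoulder and 29 mm cap, 118 mm long in all, about 140 g; origin at the centre of its base, +z along its axis toward the cap
- done_mid (a point): middle of the finished bottle, on its axis 59 mm from the base
- fresh: the fresh bottle, in one of the tray's lanes: clear round reagent bottle with white screw cap, lying; 44.8 mm diameter, straight for 87 mm from the base, then a shoulder and 29 mm cap, 118 mm long in all, about 140 g; origin at the centre of its base, +z along its axis toward the cap
- fresh_mid (a point): middle of the fresh bottle, on its axis 59 mm from the base
- lower_left: lower bottle on the mixer's +y side, to be left there: clear round reagent bottle with white screw cap, lying; 44.8 mm diameter, straight for 87 mm from the base, then a shoulder and 29 mm cap, 118 mm long in all, about 140 g; origin at the centre of its base, +z along its axis toward the cap
- lower_right: lower bottle on the mixer's -y side, to be left there: clear round reagent bottle with white screw cap, lying; 44.8 mm diameter, straight for 87 mm from the base, then a shoulder and 29 mm cap, 118 mm long in all, about 140 g; origin at the centre of its base, +z along its axis toward the cap
- tray: white three-lane bottle tray 150 x 224 mm, fixed, walls 13 mm high; origin at the centre of its underside, lanes along its x, 70 mm apart. Floor 3 mm thick; each lane lies between two low ribs, 37 mm apart, tops 11 mm over the bench. One lane holds the fresh bottle, one an amber dropper bottle, one is empty. A bottle in a lane has its axis 25 mm over the bench
- lane_left (a point): middle of the tray's lane at +y, on the floor
- lane_middle (a point): middle of the tray's middle lane, on the floor
- lane_right (a point): middle of the tray's lane at -y, on the floor
- dropper: amber dropper bottle with black cap, 31 mm diameter, 72 mm long, lying in one lane of the tray, leave it; origin at the centre of its base, +z along its axis toward the cap
- blue_marker: marker pen with blue cap, 134 x 13 x 15 mm, on the bench, leave it; origin under its middle
- wash_jar: blue capped jar, 51 mm diameter, 105 mm high, leave it; origin under its centre
- timer: white bench timer 37 x 68 x 49 mm, leave it; origin under its centre
- petri: petri dish, 91 mm diameter, 15 mm high, leave it; origin under its centre
- tape: roll of tape lying flat, 85 mm diameter, 19 mm high, leave it; origin under its centre
- squeeze: white squeeze bottle with nozzle, 43 mm diameter, 125 mm high, leave it; origin under its centre

How it is judged:
On the way, in this order (a step that is already met when the one before it is completed fails the run):
1. the clamp handle is swung fully back (value of joint clamp_handle above 1.6 rad), for 0.2 s.
2. the fresh bottle lies let go in the gap on top of the two lower bottles, with the clamp still back (x of fresh_mid in the frame of saddle between -0.018 and 0.018 m and y of fresh_mid in the frame of saddle between -0.007 and 0.007 m and z of fresh_mid in the frame of saddle between -0.006 and 0.006 m and angle between the z axis of fresh and the x axis of rocker, either way round below 0.12 rad and contact force between the fingers and fresh below 0.3 N and value of joint clamp_handle above 1 rad), for 0.2 s.
3. the clamp is locked over centre with its foot on the fresh bottle (value of joint clamp_handle below 0.06 rad and contact force between clamp_foot and fresh above 4 N), for 0.2 s.
At the end, for the whole second after the job is handed in: Clamp locked (within 0.06 rad) pressing the fresh bottle by over 4 N; fresh bottle on the lower two, within 18 mm along, 7 mm across, 6 mm in height of the saddle point; finished bottle lying in a tray lane, within 20 mm of its middle along it; axes within 0.12 rad, caps either way; both at rest (all of step 3 and x of fresh_mid in the frame of saddle between -0.018 and 0.018 m and y of fresh_mid in the frame of saddle between -0.007 and 0.007 m and z of fresh_mid in the frame of saddle between -0.006 and 0.006 m and angle between the z axis of fresh and the x axis of rocker, either way round below 0.12 rad and x of done_mid in the frame of tray between -0.02 and 0.02 m and y of done_mid in the frame of tray between -0.085 and 0.085 m and z of done_mid in the frame of tray between 0.02 and 0.029 m and angle between the z axis of done and the x axis of tray, either way round below 0.12 rad and linear speed of each of done, fresh below 0.02 m/s); the robot touches nothing.
It fails at once if a lower bottle is shifted by more than 15 mm (distance of any of lower_left, lower_right from where it was at the start of the episode above 0.015 m).
It fails at once if a bottle falls (faster than 0.5 m/s while not held) ((linear speed of done above 0.5 m/s and contact force between the fingers and done below 0.1 N) or (linear speed of fresh above 0.5 m/s and contact force between the fingers and fresh below 0.1 N)).
It fails at once if another thing is shifted by more than 30 mm (distance of any of dropper, blue_marker, wash_jar, timer, petri, tape, squeeze from where it was at the start of the episode above 0.03 m).
It fails at once if an upright bystander is tipped (angle between any of wash_jar, timer, petri, tape, squeeze's own z axis and vertical above 0.5 rad).
It also fails if it takes over 72 s, if anything falls off the work surface, if the arm or the gripper's body presses on something with over 40 N, if the wrist force passes 120 N, or if a joint passes its speed limit or range.

## Robot

A 6-joint arm with a two-finger parallel gripper is mounted at the origin on a cart in front of the work surface, level with it; the furniture and walls round the work are solid. World frame = base frame: x ahead of the robot, y to its left, z up, the work surface at z = 0. Lengths are in m, angles in rad, forces in N, time in s.
With the tool pointing down it reaches from about 0.375 to 0.9 m from the base axis. Payload 3.1 kg.
Tool frame: the origin (TCP) lies between the finger pads; the fingertips stand 8 mm ahead of it and the grasp point (between the pads) lies 11 mm behind it; z points along the fingers, y is the line along which they close (so a half turn about z gives the same grasp; the last joint's range is limited). The gripper opens to 87 mm and grips with 3 to 60 N. Pads are 19 mm wide; open, the fingers measure 117 mm over their backs; the gripper's body (75 mm by 190 mm) begins 51 mm behind the grasp point.
Start: joints at [0.926, 0.527, 1.433, -0, 1.181, -0.178], TCP at [0.281, 0.558, 0.231] pointing down, gripper open.
Joint ranges: [-3.08, 3.08], [-0.75, 2.2], [0.22, 2.44], [-1.43, 4.57], [0, 2.65], [-2.85, 2.85]. Speed limits (rad/s): [2.79, 2.79, 3.14, 3.14, 3.14, 3.14].

## Interface

Orientations are given as a unit quaternion [x, y, z, w].
In Python, from rig import robot gives the robot as it stands.
- The arm moves only by the tool move_arm, never from a script. Its argument "motion" is text: rows parted by semicolons, each of 5 numbers parted by spaces: the opening, from -1 (shut) to 1 (fully open), then the shift along the tool's x, y, z normalised to -1 to 1, where 1 is 0.2 m, then the turn about the tool's z normalised to -1 to 1, where 1 is pi rad. A call has 1 to 12 rows; each row is the pose to reach, as a shift and turn from the pose commanded when the call began, along the tool's axes at that moment, turning the shorter way round; what a row does not reach only later rows make up. A row lasts 1/12 s, in which the tool goes at most 41.7 mm and 7.16 degrees, less where a joint would pass 70% of its speed; a pose out of reach is approached as far as the arm can. A call with a number of a shift or a turn outside -1 to 1 is refused whole. A call with a gripper value outside its range is refused whole. The fingers move at their own pace and stop on an object; "newtons" is the grip in N (left out, the last holds). Time passes only in rows, so rows that repeat a pose let the fingers close. It gives the time, the measured TCP pose, the force, the opening and the grip force at its end, in the units of the state.
- robot.get_obs(): the state, without advancing time (a new reading comes with each control period).
- robot.camera(name): name is "side" or "top"; returns (picture, depth): 420x560x3 uint8, red, green, blue; 420x560 float32, m along the optical axis (not along the pixel's ray), 0 where there is no reading.
- robot.camera_model(name): a dict with "mtx" (3x3 intrinsics, pixels), "position" and "attitude" of the camera in the world. Camera axes: x right, y down, z forward; pixel columns grow to the right and rows downward; lengths in m; the calibration is good to about 2 mm. A picture is of the moment at which its call begins. camera_model takes no time and is no camera call.
- robot.hand_in(): hands the job in; it is judged then, once.
The state is a dict: "time": time; "q": joint angles; "joint_velocities": joint speeds; "joint_torque": joint torques, N m; "position": TCP position; "tool_rot": TCP orientation; "ft_force": force on the tool from outside, world axes, zero at the start; "moment": the same for the moment, N m; "grip_width": finger opening in m; "grip_force": force on a finger pad.
Only numpy, scipy, OpenCV 4.12 (cv2) and the standard library are available. Lean on these libraries where they do the work, as an engineer would, in place of code of your own. Each camera call takes 0.05 s, during which the arm holds its last target. There are 200 camera calls.

## Working session

There is one attempt and no reset: what is moved stays moved. The work goes in short steps, Python scripts to look and compute and a tool call to move; the robot and the scene stay as the last step left them, time stands still between calls to the robot, and variables do not carry over. Pictures are saved under pics/ and viewed, at most 10 in all, crops included, and the job is handed in when it is done.

Besides the shell and the picture viewer there is one more tool, called after "Call:" as name(argument=value, ...), one argument or row to a line, values as JSON. move_arm: Moves the arm, as the interface text tells. Its arguments: {"type":"object","properties":{"motion":{"type":"string"},"newtons":{"type":"number"}},"required":["motion"]}

```bash
mkdir -p pics; ls; python3 - <<'E'
from rig import robot
import cv2,numpy as np
for n in("top","side"):
    p,d=robot.camera(n); cv2.imwrite(f"pics/{n}0.png",p[:,:,::-1]); np.save(f"pics/{n}0.npy",d)
    print(robot.camera_model(n))
print(robot.get_obs())
E
```

```text
pics
{'mtx': array([[510.07363032,   0.        , 279.49634452],
       [  0.        , 510.07363032, 205.35813373],
       [  0.        ,   0.        ,   1.        ]]), 'position': array([0.11291287, 0.12933737, 1.87008969]), 'attitude': array([-0.612635  ,  0.77995139, -0.10102928,  0.07840455])}
{'mtx': array([[512.37290964,   0.        , 281.34253641],
       [  0.        , 512.37290964, 214.96338733],
       [  0.        ,   0.        ,   1.        ]]), 'position': array([0.59000102, 0.8683697 , 1.43558972]), 'attitude': array([ 0.01340275,  0.95835548, -0.28501512, -0.0118967 ])}
{'time': 0.1, 'q': array([ 9.26532062e-01,  5.28369995e-01,  1.43375358e+00, -1.89186636e-05,
        1.18141683e+00, -1.78463484e-01]), 'joint_velocities': array([-1.86462293e-04, -2.14175922e-03, -3.27861953e-03,  3.80094270e-04,
        4.51108146e-05, -1.30020545e-03]), 'joint_torque': array([ 3.09988154e-04, -4.40987313e+01, -1.77150643e+01,  6.35073963e-02,
        5.34385024e-02, -4.31701233e-05]), 'position': array([0.28027978, 0.55791614, 0.229678  ]), 'tool_rot': array([ 2.30796962e-01,  9.73001446e-01, -8.96131918e-04, -3.81396909e-04]), 'ft_force': array([-0.3647838 ,  0.03090601, -0.44523802]), 'moment': array([ 0.03492822, -0.00915529, -0.00140147]), 'grip_force': 0.0, 'grip_width': 0.08714776150749137}
```

View pics/top0.png

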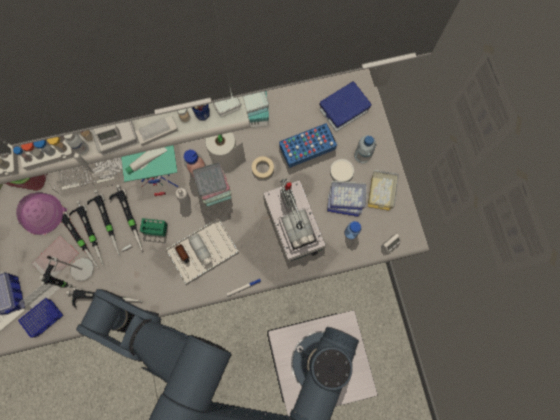

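View pics/side0.png

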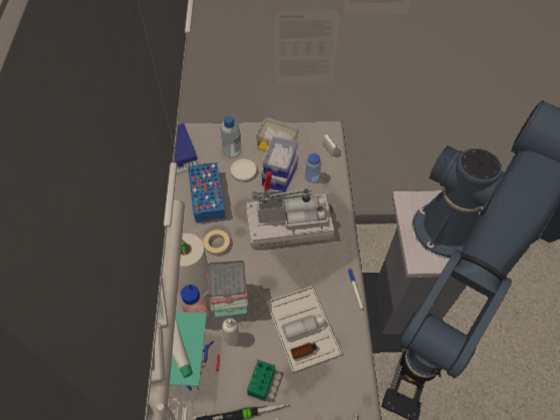

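The top view shows the mixer at about (294,220) and the tray at (202,252), with the dropper at (182,253), the fresh bottle at (201,247) and the empty lane near (219,242). The side view has the mixer at (290,220) and the tray at (305,328). I'll look closer.

```bash
cat > h.py <<'E'
import numpy as np,cv2
from rig import robot
from scipy.spatial.transform import Rotation as R
def cam(n):
    m=robot.camera_model(n); return m["mtx"],m["position"],R.from_quat(m["attitude"]).as_matrix()
def ray(n,u,v):
    K,p,A=cam(n); return p,A@np.linalg.solve(K,[u,v,1.])
def plane(n,u,v,z):
    p,d=ray(n,u,v); return p+d*(z-p[2])/d[2]
def proj(n,X):
    K,p,A=cam(n); c=A.T@(np.asarray(X)-p); c=K@c; return c[:2]/c[2]
def cloud(n,d):
    K,p,A=cam(n); v,u=np.mgrid[:420,:560]
    r=np.stack([u,v,np.ones_like(u)],-1)@np.linalg.inv(K).T
    return (r*d[...,None])@A.T+p
E
python3 - <<'E'
from h import *
for n,(a,b,c,e) in {"top":(160,140,340,290),"side":(230,170,370,380)}.items():
    im=cv2.imread(f"pics/{n}0.png")[b:e,a:c]
    f=4 if n=="top" else 2.85
    cv2.imwrite(f"pics/{n}0c.png",cv2.resize(im,None,fx=f,fy=f,interpolation=cv2.INTER_CUBIC))
    C=cloud(n,np.load(f"pics/{n}0.npy"))
    for uv in ([(294,220),(202,252),(298,228)] if n=="top" else [(290,220),(305,328),(305,208)]): print(n,uv,C[uv[1],uv[0]].round(3))
    z=C[...,2]; print(np.median(z[(z>-.02)&(z<.02)]))
E
```

```text
top (294, 220) [ 0.491 -0.018  0.133]
top (202, 252) [0.475 0.327 0.043]
top (298, 228) [ 0.457 -0.023  0.149]
-0.00012834873094025312
side (290, 220) [0.515 0.013 0.094]
side (305, 328) [0.59  0.868 1.436]
side (305, 208) [ 0.469 -0.009  0.127]
0.0020547652467921562
```

View pics/top0c.png

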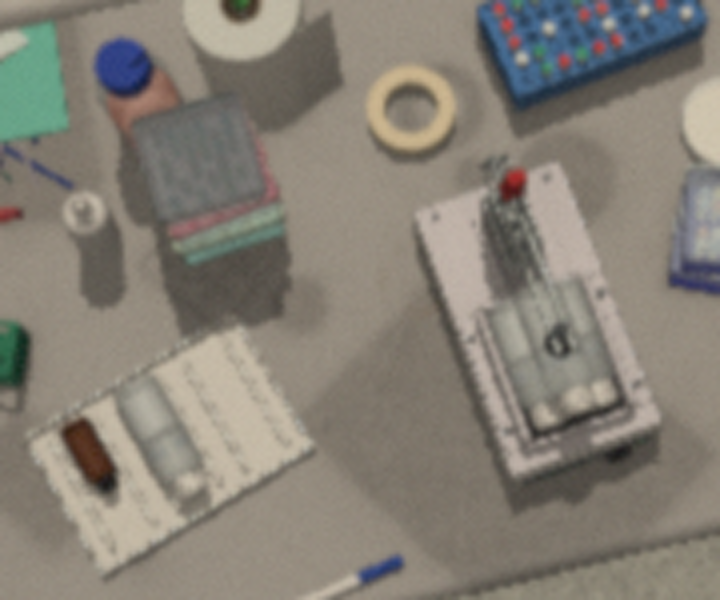

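View pics/side0c.png

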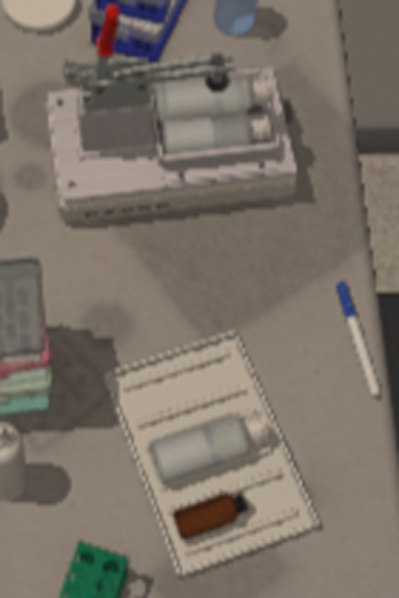

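The crops show all three bottles with their caps toward the robot (-x). The red grip is at top crop (512,183), and the empty lane is the one nearest the mixer. Next I'll measure the mixer, tray and bottles.

```bash
python3 - <<'E'
from h import *
T=cloud("top",np.load("pics/top0.npy")); S=cloud("side",np.load("pics/side0.npy"))
im=cv2.imread("pics/top0.png").astype(int); ims=cv2.imread("pics/side0.png").astype(int)
c=lambda x,y:(160+x/4,140+y/4)
tc=np.array([plane("top",*c(*p),.013)[:2] for p in[(240,322),(30,438),(105,578),(315,448)]])
print("tray corners",tc.round(3).tolist(),"c",tc.mean(0),[np.linalg.norm(tc[i]-tc[i-1]).round(3) for i in range(4)])
s=lambda x,y:(230+x/2.85,170+y/2.85)
ts=np.array([plane("side",*s(*p),.013)[:2] for p in[(236,332),(116,373),(182,575),(320,524)]])
print("side tray",ts.round(3).tolist(),ts.mean(0),[np.linalg.norm(ts[i]-ts[i-1]).round(3) for i in range(4)])
# red grip
for n,i,(a,b,x,y) in(("top",im,(270,170,310,200)),("side",ims,(255,165,285,195))):
    m=(i[...,2]>110)&(i[...,1]<70)&(i[...,0]<90); k=np.zeros_like(m);k[b:y,a:x]=1;m&=k
    v,u=np.nonzero(m); P=(T if n=="top" else S)[m]; print(n,"red",u.mean(),v.mean(),len(u),P.mean(0).round(3),P.min(0).round(3),P.max(0).round(3),[(u[v==r].mean().round(1),r) for r in sorted(set(v))])
# mixer housing: depth heights from top
for C,n in((T,"top"),(S,"side")):
    P=C.reshape(-1,3); m=(P[:,0]>.3)&(P[:,0]<.75)&(P[:,1]>-.17)&(P[:,1]<.12)
    P=P[m]; h=np.histogram(P[:,2],np.arange(.01,.2,.006)); print(n,list(zip(h[1].round(3),h[0])))
    Q=P[(P[:,2]>.05)&(P[:,2]<.2)]
    r=cv2.minAreaRect(Q[:,:2].astype(np.float32)); print(r)
    Q=P[(P[:,2]>.128)&(P[:,2]<.15)]; print(len(Q),Q.mean(0))
E
```

```text
tray corners [[0.581, 0.241], [0.52, 0.451], [0.378, 0.409], [0.449, 0.199]] c [0.48185142 0.32498254] [np.float64(0.139), np.float64(0.219), np.float64(0.148), np.float64(0.222)]
side tray [[0.451, 0.203], [0.58, 0.246], [0.52, 0.459], [0.381, 0.413]] [0.4832476  0.33012106] [np.float64(0.221), np.float64(0.136), np.float64(0.221), np.float64(0.147)]
top red 288.2857142857143 184.14285714285714 14 [ 0.544 -0.005  0.403] [ 0.113 -0.022  0.286] [0.581 0.129 1.87 ] [(np.float64(288.5), np.int64(183)), (np.float64(288.0), np.int64(184)), (np.float64(288.5), np.int64(185)), (np.float64(288.0), np.int64(186))]
side red 267.0208333333333 179.125 48 [ 0.584 -0.016  0.268] [ 0.573 -0.026  0.219] [ 0.594 -0.008  0.299] [(np.float64(268.5), np.int64(172)), (np.float64(269.0), np.int64(173)), (np.float64(269.0), np.int64(174)), (np.float64(269.0), np.int64(175)), (np.float64(268.5), np.int64(176)), (np.float64(267.0), np.int64(177)), (np.float64(266.5), np.int64(178)), (np.float64(266.5), np.int64(179)), (np.float64(266.0), np.int64(180)), (np.float64(266.0), np.int64(181)), (np.float64(265.5),
[... 2066 characters left out ...]
(0.1), np.int64(197)), (np.float64(0.106), np.int64(150)), (np.float64(0.112), np.int64(58)), (np.float64(0.118), np.int64(88)), (np.float64(0.124), np.int64(103)), (np.float64(0.13), np.int64(130)), (np.float64(0.136), np.int64(200)), (np.float64(0.142), np.int64(186)), (np.float64(0.148), np.int64(64)), (np.float64(0.154), np.int64(44)), (np.float64(0.16), np.int64(34)), (np.float64(0.166), np.int64(35)), (np.float64(0.172), np.int64(96)), (np.float64(0.178), np.int64(131)), (np.float64(0.184), np.int64(134)), (np.float64(0.19), np.int64(61))]
((0.5637826323509216, -0.055025503039360046), (0.370056688785553, 0.2299591451883316), 0.6464717984199524)
582 [ 0.5045921  -0.02934276  0.13955633]
```

```bash
python3 - <<'E'
from h import *
im=cv2.imread("pics/top0.png"); 
for n in("top","side"):
    C=cloud(n,np.load(f"pics/{n}0.npy")); z=C[...,2]; im=cv2.imread(f"pics/{n}0.png"); hsv=cv2.cvtColor(im,cv2.COLOR_BGR2HSV)
    def rect(P,t):
        r=cv2.minAreaRect(P[:,:2].astype(np.float32)); b=cv2.boxPoints(r); e=[b[1]-b[0],b[2]-b[1]]; e=max(e,key=np.linalg.norm)
        print(n,t,len(P),np.round(r[0],4),np.round(r[1],3),"long dir deg",round(np.degrees(np.arctan2(e[1],e[0]))%180,2))
    m=((z>.05)&(z<.21)).astype(np.uint8)
    _,L=cv2.connectedComponents(m); seed=(294,220) if n=="top" else (290,222)
    k=(L==L[seed[1],seed[0]])&(z>.052)&(z<.069); rect(C[k],"housing")
    # tray by brightness
    m=((hsv[...,2]>150)&(hsv[...,1]<70)&(z>-.01)&(z<.06)).astype(np.uint8); m=cv2.morphologyEx(m,cv2.MORPH_CLOSE,np.ones((9,9)))
    _,L,st,ce=cv2.connectedComponentsWithStats(m); s=(202,262) if n=="top" else (322,340)
    l=L[s[1],s[0]]; print(l,st[l]); ys,xs=np.nonzero(L==l)
    Q=np.array([plane(n,u,v,.008) for u,v in zip(xs,ys)]); rect(Q,"tray")
    k=(z>.034)&(z<.055)&(abs(C[...,0]-.48)<.08)&(abs(C[...,1]-.33)<.06); rect(C[k],"fresh"); print(C[k].mean(0))
    # top bottle
    k=(z>.128)&(z<.15)&(abs(C[...,0]-.47)<.1)&(abs(C[...,1]+.03)<.07); rect(C[k],"done"); print(np.median(C[k],0))
E
```

```text
top housing 1220 [ 0.5122 -0.0243] [0.265 0.145] long dir deg 6.26
20 [ 142  200  120  106 5426]Traceback (most recent call last):
  File "<stdin>", line 15, in <module>
  File "h.py", line 9, in plane
    p,d=ray(n,u,v); return p+d*(z-p[2])/d[2]
        ~~~^^^^^^^
  File "h.py", line 7, in ray
    K,p,A=cam(n); return p,A@np.linalg.solve(K,[u,v,1.])
          ~~~^^^
  File "h.py", line 5, in cam
    m=robot.camera_model(n); return m["mtx"],m["position"],R.from_quat(m["attitude"]).as_matrix()
ValueError: time passes only in moves, steps and waits
```

```bash
sed -i 's/^def cam/from functools import lru_cache\n@lru_cache\ndef cam/' h.py; python3 - <<'E'
from h import *
for n in("top","side"):
    C=cloud(n,np.load(f"pics/{n}0.npy")); z=C[...,2]; im=cv2.imread(f"pics/{n}0.png"); hsv=cv2.cvtColor(im,cv2.COLOR_BGR2HSV)
    def rect(P,t):
        r=cv2.minAreaRect(P[:,:2].astype(np.float32)); b=cv2.boxPoints(r); e=[b[1]-b[0],b[2]-b[1]]; e=max(e,key=np.linalg.norm)
        print(n,t,len(P),np.round(r[0],4),np.round(r[1],3),"long dir deg",round(np.degrees(np.arctan2(e[1],e[0]))%180,2))
    m=((z>.05)&(z<.21)).astype(np.uint8)
    _,L=cv2.connectedComponents(m); seed=(294,220) if n=="top" else (290,222)
    k=(L==L[seed[1],seed[0]])&(z>.052)&(z<.069); rect(C[k],"housing")
    reg=(abs(C[...,0]-.48)<.14)&(abs(C[...,1]-.327)<.14)
    m=(reg&(hsv[...,2]>165)&(z>-.01)&(z<.06)).astype(np.uint8)
    m=cv2.morphologyEx(cv2.morphologyEx(m,cv2.MORPH_OPEN,np.ones((2,2))),cv2.MORPH_CLOSE,np.ones((5,5)))
    _,L,st,_=cv2.connectedComponentsWithStats(m); l=1+np.argmax(st[1:,4]); ys,xs=np.nonzero(L==l); print(st[l])
    Q=np.array([plane(n,u,v,.010) for u,v in zip(xs,ys)]); rect(Q,"tray")
    k=(z>.034)&(z<.055)&(abs(C[...,0]-.48)<.08)&(abs(C[...,1]-.33)<.06); rect(C[k],"fresh"); print(C[k].mean(0))
    k=(z>.128)&(z<.15)&(abs(C[...,0]-.47)<.1)&(abs(C[...,1]+.03)<.07); rect(C[k],"done"); print(np.median(C[k],0))
E
```

```text
top housing 1220 [ 0.5122 -0.0243] [0.265 0.145] long dir deg 6.26
[ 169  223   69   60 1699]
top tray 1699 [0.4807 0.3257] [0.14  0.222] long dir deg 107.87
top fresh 321 [0.4901 0.3347] [0.091 0.106] long dir deg 161.44
[0.49120567 0.3331048  0.04280857]
top done 314 [ 0.489 -0.027] [0.166 0.044] long dir deg 5.78
[ 0.46645616 -0.02577223  0.13765091]
side housing 1219 [ 0.5143 -0.0235] [0.264 0.149] long dir deg 5.85
[ 273  291   67   80 1992]
side tray 1992 [0.4851 0.3345] [0.138 0.212] long dir deg 108.15
side fresh 532 [0.4827 0.3485] [0.118 0.081] long dir deg 17.71
[0.49201109 0.33522847 0.04451299]
side done 430 [ 0.4879 -0.0245] [0.163 0.043] long dir deg 5.23
[ 0.48099389 -0.02025528  0.13994875]
```

```bash
python3 - <<'E'
from h import *
print("red tip top @.285",plane("top",288.3,184.2,.287),"side centroid@.265",plane("side",267,179.1,.268))
def loc(P,c,yaw):
    a=np.radians(yaw); d=P-np.array([*c,0]); return np.stack([d[...,0]*np.cos(a)+d[...,1]*np.sin(a),-d[...,0]*np.sin(a)+d[...,1]*np.cos(a),d[...,2]],-1)
for n in("top","side"):
    C=cloud(n,np.load(f"pics/{n}0.npy"))
    F=loc(C,(.482,.328),17.4); k=(F[...,2]>.028)&(F[...,2]<.06)&(abs(F[...,0])<.09)&(abs(F[...,1])<.035); P=F[k]
    print(n,"fresh x",np.percentile(P[:,0],[0,2,98,100]).round(4),"y",np.percentile(P[:,1],[2,50,98]).round(4))
    for x0 in np.arange(-.07,.08,.014):
        q=P[abs(P[:,0]-x0)<.007]
        if len(q)>3: t=q[q[:,2]>q[:,2].max()-.006]; print("  ",x0.round(3),len(q),"y",q[:,1].min().round(4),q[:,1].max().round(4),"ridge",t[:,1].mean().round(4),q[:,2].max().round(4))
    F=loc(C,(.513,-.024),6.); k=(F[...,2]>.115)&(F[...,2]<.16)&(F[...,0]>-.15)&(F[...,0]<.025)&(abs(F[...,1])<.035); P=F[k]
    print(n,"done x",np.percentile(P[:,0],[0,2,98,100]).round(4))
    for x0 in np.arange(-.14,.03,.014):
        q=P[abs(P[:,0]-x0)<.007]
        if len(q)>3: t=q[q[:,2]>q[:,2].max()-.006]; print("  ",x0.round(3),len(q),"y",q[:,1].min().round(4),q[:,1].max().round(4),"ridge",t[:,1].mean().round(4),q[:,2].max().round(4))
    k=(F[...,2]>.075)&(F[...,2]<.16)&(F[...,0]>-.15)&(F[...,0]<.03)&(abs(F[...,1])<.06); print("all bottles y",np.percentile(F[k][:,1],[1,99]),"x",np.percentile(F[k][:,0],[1,99]))
E
```

```text
red tip top @.285 [ 0.57784665 -0.01593114  0.287     ] side centroid@.265 [ 0.58446324 -0.01596705  0.268     ]
top fresh x [-0.054  -0.0513  0.063   0.066 ] y [-0.0193  0.0013  0.0226]
   -0.056 12 y -0.0106 0.015 ridge 0.0013 0.04
   -0.042 32 y -0.0128 0.0148 ridge 0.0016 0.049
   -0.028 46 y -0.0198 0.0227 ridge 0.003 0.0555
   -0.014 49 y -0.0209 0.0227 ridge -0.0008 0.0552
   -0.0 43 y -0.0201 0.022 ridge 0.0024 0.0553
   0.014 49 y -0.0192 0.0231 ridge 0.0048 0.053
   0.028 46 y -0.0201 0.0239 ridge 0.0021 0.0525
   0.042 45 y -0.0192 0.0234 ridge 0.0055 0.0537
   0.056 42 y -0.0186 0.0241 ridge 0.0008 0.0565
   0.07 8 y -0.0093 0.0168 ridge 0.0066 0.0486
top done x [-0.1075 -0.1058  0.0236  0.0249]
   -0.112 10 y -0.0119 0.0097 ridge -0.0043 0.1424
   -0.098 34 y -0.014 0.0134 ridge 0.0001 0.1451
   -0.084 48 y -0.0217 0.0194 ridge -0.002 0.1478
   -0.07 53 y -0.0223 0.0218 ridge 0.0009 0.1495
   -0.056 44 y -0.0214 0.0209 ridge 0.0003 0.1572
   -0.042 23 y -0.0218 0.0216 ridge 0.0098 0.1524
   -0.028 33 y -0.0293 0.0211 ridge 0.0047 0.146
   -0.014 38 y -0.0264 0.0211 ridge
[... 642 characters left out ...]

   0.042 77 y -0.021 0.023 ridge 0.0015 0.0529
   0.056 74 y -0.0185 0.0237 ridge 0.001 0.0554
   0.07 20 y -0.0172 0.0205 ridge 0.0007 0.0534
side done x [-0.1067 -0.1025  0.0101  0.025 ]
   -0.098 46 y -0.0155 0.0129 ridge -0.0006 0.1453
   -0.084 46 y -0.0148 0.0206 ridge 0.0022 0.1493
   -0.07 62 y -0.018 0.021 ridge 0.0006 0.1496
   -0.056 62 y -0.0161 0.024 ridge 0.0026 0.158
   -0.042 58 y -0.0192 0.0218 ridge 0.0046 0.1597
   -0.028 69 y -0.0171 0.0231 ridge 0.0003 0.1555
   -0.014 61 y -0.0166 0.0223 ridge 0.0045 0.1532
   0.0 62 y -0.013 0.0224 ridge -0.0014 0.1501
   0.014 30 y -0.0254 0.0233 ridge -0.0028 0.1527
all bottles y [-0.0505138   0.05345772] x [-0.11203242  0.02763363]
```

```bash
cat >> h.py <<'E'
def loc2w(c,yaw,x,y):
    a=np.radians(yaw); return np.array([c[0]+x*np.cos(a)-y*np.sin(a),c[1]+x*np.sin(a)+y*np.cos(a)])
MIX=((.513,-.024),6.); TRAY=((.4815,.3295),17.4)
def go(targets,yawdeg=None,pose=None):
    "motion numbers to world TCP targets from the pose now; yawdeg = world angle of the tool's y"
    o=robot.get_obs(); A=R.from_quat(o["tool_rot"]).as_matrix(); y=np.degrees(np.arctan2(A[1,1],A[0,1]))
    print("at",o["time"].round(2),o["position"].round(4),"yaw",y.round(2),"q6",o["q"][5].round(2),"F",o["ft_force"].round(1),"w",o["grip_width"].round(4))
    for t in targets:
        s=A.T@(np.asarray(t)-o["position"])/.2
        tr=0 if yawdeg is None else -(((yawdeg-y)+90)%180-90)/180
        print(np.round(t,4),"->",s.round(3),"turn",round(tr,4))
E
python3 - <<'E'
from h import *
g=loc2w(*MIX,.0658,0); print(g)
go([(.37,.38,.36),(*g,.34),(*g,.262)],96)
for q in np.arange(0,1.95,.1): print(round(q,2),(np.array([np.sin(q-.15)-np.sin(-.15),np.cos(q-.15)-np.cos(.15)])*.095/.2).round(3))
E
```

```text
[ 0.57843954 -0.01712203]Traceback (most recent call last):
  File "<stdin>", line 3, in <module>
  File "h.py", line 24, in go
    print("at",o["time"].round(2),o["position"].round(4),"yaw",y.round(2),"q6",o["q"][5].round(2),"F",o["ft_force"].round(1),"w",o["grip_width"].round(4))
               ^^^^^^^^^^^^^^^
AttributeError: 'float' object has no attribute 'round'
```

```bash
sed -i 's/o\["time"\].round(2)/round(o["time"],2)/; s/o\["grip_width"\].round(4)/round(o["grip_width"],4)/' h.py
python3 - <<'E'
from h import *
g=loc2w(*MIX,.0658,0); print(g)
go([(.37,.38,.36),(*g,.34),(*g,.262)],96)
for q in np.arange(0,1.95,.1): print(round(q,2),(np.array([np.sin(q-.15)-np.sin(-.15),np.cos(q-.15)-np.cos(.15)])*.095/.2).round(3))
E
```

```text
[ 0.57843954 -0.01712203]
at 0.1 [0.2803 0.5579 0.2297] yaw 63.31 q6 -0.18 F [-0.4  0.  -0.4] w 0.0871
[0.37 0.38 0.36] -> [-0.8   -0.595 -0.651] turn -0.1816
[ 0.5784 -0.0171  0.34  ] -> [-2.623 -1.9   -0.549] turn -0.1816
[ 0.5784 -0.0171  0.262 ] -> [-2.623 -1.9   -0.159] turn -0.1816
0.0 [0. 0.]
0.1 [0.047 0.005]
0.2 [0.095 0.005]
0.3 [0.142 0.   ]
0.4 [ 0.188 -0.009]
0.5 [ 0.234 -0.023]
0.6 [ 0.278 -0.042]
0.7 [ 0.319 -0.065]
0.8 [ 0.358 -0.092]
0.9 [ 0.395 -0.122]
1.0 [ 0.428 -0.156]
1.1 [ 0.457 -0.193]
1.2 [ 0.483 -0.233]
1.3 [ 0.505 -0.276]
1.4 [ 0.522 -0.32 ]
1.5 [ 0.534 -0.366]
1.6 [ 0.543 -0.412]
1.7 [ 0.546 -0.46 ]
1.8 [ 0.544 -0.507]
1.9 [ 0.538 -0.554]
```

Call:
move_arm(
  motion="1 -0.05 -0.04 -0.15 -0.02; 1 -0.15 -0.1 -0.3 -0.05; 1 -0.28 -0.2 -0.42 -0.08; 1 -0.42 -0.31 -0.52 -0.11; 1 -0.56 -0.42 -0.6 -0.14; 1 -0.68 -0.51 -0.64 -0.165; 1 -0.77 -0.57 -0.65 -0.18; 1 -0.8 -0.595 -0.65 -0.1816",
)

```text
time: 0.77
position: [0.3717, 0.3779, 0.3614]
tool_rot: [-0.051, 0.999, -0.0, 0.001]
ft_force: [-0.2, 0.2, -0.5]
grip_width: 0.087
grip_force: 0.0
```

```bash
python3 - <<'E'
from h import *
g=loc2w(*MIX,.0658,0)
go([(.48,.18,.36),(*g,.35)],96)
E
```

```text
at 0.77 [0.3717 0.3779 0.3614] yaw 95.88 q6 -1.09 F [-0.2  0.2 -0.5] w 0.087
[0.48 0.18 0.36] -> [-0.437 -1.04   0.008] turn -0.0006
[ 0.5784 -0.0171  0.35  ] -> [-0.826 -2.07   0.059] turn -0.0006
```

Call:
move_arm(
  motion="1 -0.04 -0.1 0 0; 1 -0.12 -0.28 0 0; 1 -0.2 -0.46 0 0; 1 -0.27 -0.64 0 0; 1 -0.34 -0.8 0 0; 1 -0.39 -0.92 0 0; 1 -0.41 -0.98 0 0; 1 -0.42 -1 0 0",
)

```text
time: 1.43
position: [0.475, 0.189, 0.3598]
tool_rot: [-0.051, 0.999, 0.0, -0.001]
ft_force: [-0.8, -0.7, 0.6]
grip_width: 0.0872
grip_force: 0.0
```

```bash
python3 - <<'E'
from h import *
g=loc2w(*MIX,.0658,0)
go([(*g,.35),(*g,.262)],96)
E
```

```text
at 1.43 [0.475  0.189  0.3598] yaw 95.82 q6 -1.51 F [-0.8 -0.7  0.6] w 0.0872
[ 0.5784 -0.0171  0.35  ] -> [-0.41  -1.078  0.048] turn -0.001
[ 0.5784 -0.0171  0.262 ] -> [-0.411 -1.078  0.488] turn -0.001
```

Call:
move_arm(
  motion="1 -0.04 -0.1 0 0; 1 -0.12 -0.28 0.03 0; 1 -0.2 -0.46 0.03 0; 1 -0.27 -0.64 0.03 0; 1 -0.34 -0.8 0.03 0; 1 -0.39 -0.92 0.03 0; 1 -0.41 -0.98 0.03 0; 1 -0.41 -1 0.03 0; 1 -0.41 -1 0.03 0",
)

```text
time: 2.18
position: [0.5765, 0.0008, 0.354]
tool_rot: [-0.052, 0.999, 0.001, -0.001]
ft_force: [0.0, 0.4, 0.1]
grip_width: 0.0869
grip_force: 0.0
```

```bash
python3 - <<'E'
from h import *
g=loc2w(*MIX,.0658,0)
go([(*g,.262)],96)
E
```

```text
at 2.18 [0.5765 0.0008 0.354 ] yaw 96.0 q6 -1.87 F [0.  0.4 0.1] w 0.0869
[ 0.5784 -0.0171  0.262 ] -> [-0.001 -0.091  0.46 ] turn -0.0
```

Call:
move_arm(
  motion="1 0 -0.05 0 0; 1 0 -0.09 0.06 0; 1 0 -0.091 0.2 0; 0.2 0 -0.091 0.34 0; 0 0 -0.091 0.43 0; -0.2 0 -0.091 0.46 0; -0.4 0 -0.091 0.46 0; -0.5 0 -0.091 0.46 0; -0.5 0 -0.091 0.46 0",
  newtons=12,
)

```text
time: 2.93
position: [0.58, -0.0181, 0.2643]
tool_rot: [-0.053, 0.999, -0.0, 0.002]
ft_force: [0.1, -0.7, -0.2]
grip_width: 0.0549
grip_force: 0.0
```

```bash
python3 - <<'E'
from h import *
go([])
for n,(a,b,x,y) in {"top":(255,160,335,260),"side":(230,150,350,250)}.items():
    p,d=robot.camera(n); cv2.imwrite(f"pics/{n}1.png",cv2.resize(p[b:y,a:x,::-1],None,fx=4,fy=4,interpolation=cv2.INTER_CUBIC))
a=[cv2.imread(f"pics/{n}1.png") for n in("top","side")]; cv2.imwrite("pics/both1.png",np.hstack([i[:400] for i in a]))
E
```

```text
at 2.93 [ 0.58   -0.0181  0.2643] yaw 96.05 q6 -1.9 F [ 0.1 -0.7 -0.2] w 0.0549
```

View pics/both1.png

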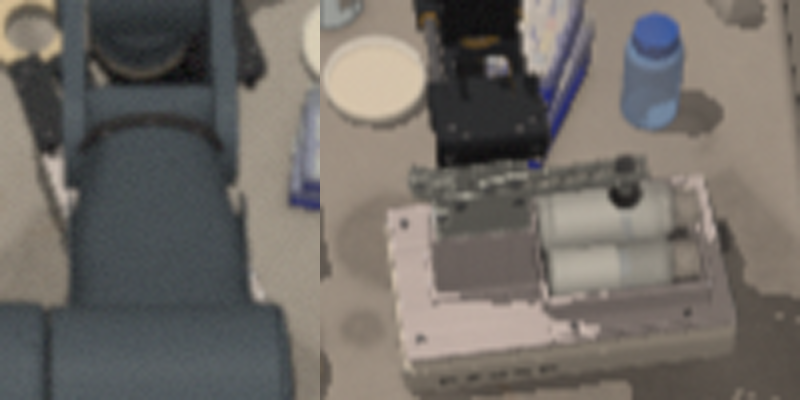

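The gripper is over the handle (side crop, about (490,110)), and the clamp arm and foot can be seen below it. I'll close on the grip.

Call:
move_arm(
  motion="-0.7 0 0 0 0; -1 0 0 0 0; -1 0 0 0 0; -1 0 0 0 0; -1 0 0 0 0; -1 0 0 0 0; -1 0 0 0 0; -1 0 0 0 0",
  newtons=12,
)

```text
time: 3.7
position: [0.579, -0.0182, 0.2627]
tool_rot: [-0.052, 0.999, 0.0, 0.0]
ft_force: [-0.4, 1.0, 2.8]
grip_width: 0.0182
grip_force: 12.0
```

Call:
move_arm(
  motion="-1 -0.047 0 -0.005 0; -1 -0.095 0 -0.005 0; -1 -0.142 0 0 0; -1 -0.188 0 0.009 0; -1 -0.234 0 0.023 0; -1 -0.278 0 0.042 0; -1 -0.319 0 0.065 0; -1 -0.358 0 0.092 0; -1 -0.395 0 0.122 0; -1 -0.428 0 0.156 0; -1 -0.457 0 0.193 0; -1 -0.483 0 0.233 0",
)

```text
time: 4.7
position: [0.6749, -0.0073, 0.2147]
tool_rot: [-0.052, 0.999, 0.001, -0.001]
ft_force: [-3.0, 5.5, -0.2]
grip_width: 0.0176
grip_force: 12.0
```

Call:
move_arm(
  motion="-1 -0.022 0 0.043 0; -1 -0.039 0 0.087 0; -1 -0.051 0 0.133 0; -1 -0.06 0 0.179 0; -1 -0.063 0 0.227 0; -1 -0.061 0 0.274 0; -1 -0.055 0 0.321 0; -1 -0.053 0 0.333 0; -1 -0.053 0 0.333 0; -1 -0.053 0 0.333 0",
)

```text
time: 5.53
position: [0.6865, -0.006, 0.1499]
tool_rot: [-0.052, 0.999, 0.001, 0.001]
ft_force: [-1.2, 5.7, 4.9]
grip_width: 0.0178
grip_force: 12.0
```

```bash
python3 - <<'E'
from h import *
go([(*loc2w(*MIX,.173,0),.15)],96)
p,d=robot.camera("side"); p=p[:,:,::-1]; cv2.imwrite("pics/side2.png",cv2.resize(p[140:290,220:400],None,fx=4,fy=4,interpolation=cv2.INTER_CUBIC))
E
```

```text
at 5.53 [ 0.6865 -0.006   0.1499] yaw 96.0 q6 -1.85 F [-1.2  5.7  4.9] w 0.0178
[ 0.6851 -0.0059  0.15  ] -> [ 0.007  0.001 -0.   ] turn -0.0
```

View pics/side2.png

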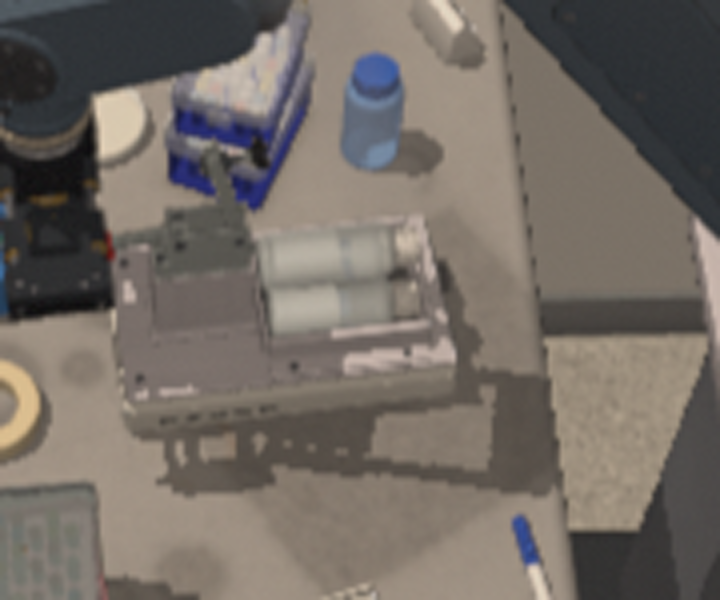

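The clamp is fully back: its arm stands up with the foot at crop (260,152), and both bottles' tops are clear. I'll check the foot's clearance and then let go.

```bash
python3 - <<'E'
from h import *
p,d=robot.camera("side"); C=cloud("side",d); a=np.radians(6); D=C-np.array([.513,-.024,0]); x=D[...,0]*np.cos(a)+D[...,1]*np.sin(a); y=-D[...,0]*np.sin(a)+D[...,1]*np.cos(a); z=C[...,2]
k=(z>.19)&(z<.3)&(abs(y)<.03)&(x>-.1)&(x<.11)
for lo in np.arange(.19,.3,.012):
    m=k&(z>=lo)&(z<lo+.012)
    if m.sum(): print(lo.round(3),m.sum(),"x",x[m].min().round(3),x[m].max().round(3),"y",y[m].min().round(3),y[m].max().round(3))
E
```

```text
0.19 30 x 0.032 0.089 y -0.014 0.014
0.202 10 x 0.037 0.047 y -0.008 0.009
0.214 12 x 0.039 0.05 y -0.007 0.009
0.226 11 x 0.042 0.053 y -0.006 0.01
0.238 8 x 0.046 0.056 y 0.005 0.009
0.25 34 x 0.014 0.064 y -0.011 0.009
0.262 60 x 0.016 0.063 y -0.012 0.012
0.274 19 x 0.017 0.061 y -0.01 0.009
```

Call:
move_arm(
  motion="-0.4 0 0 0 0; 0 0 0 0 0; 0 0 0 0 0; 0 0 0 0 0; 0 0 0 -0.1 0; 0 0 0 -0.25 0; 0 0 0 -0.42 0; 0 0 0 -0.6 0; 0 0 0 -0.78 0; 0 0 0 -0.9 0; 0 0 0 -0.98 0; 0 0 0 -1 0",
)

```text
time: 6.63
position: [0.6875, -0.0081, 0.3537]
tool_rot: [-0.052, 0.999, -0.001, 0.004]
ft_force: [-0.1, -0.4, 0.5]
grip_width: 0.0435
grip_force: 0.0
```

```bash
python3 - <<'E'
from h import *
g=loc2w(*MIX,-.055,0)
go([(*g,.34),(*g,.25)],96)
E
```

```text
at 6.63 [ 0.6875 -0.0081  0.3537] yaw 95.96 q6 -1.85 F [-0.1 -0.4  0.5] w 0.0435
[ 0.4583 -0.0297  0.34  ] -> [1.151 0.011 0.06 ] turn -0.0002
[ 0.4583 -0.0297  0.25  ] -> [1.155 0.013 0.51 ] turn -0.0002
```

Call:
move_arm(
  motion="0.5 0.06 0 0 0; 0.8 0.18 0 0 0; 0.8 0.34 0 0 0; 0.8 0.52 0 0 0; 0.8 0.7 0 0 0; 0.8 0.84 0 0 0; 0.8 0.94 0 0 0; 0.8 0.99 0 0 0; 0.8 1 0.01 0 0",
)

```text
time: 7.38
position: [0.4848, -0.0264, 0.3487]
tool_rot: [-0.052, 0.999, 0.0, -0.001]
ft_force: [-0.0, 0.4, -0.1]
grip_width: 0.0779
grip_force: 0.0
```

```bash
python3 - <<'E'
from h import *
g=loc2w(*MIX,-.055,0)
go([(*g,.25),(*g,.17)],96)
E
```

```text
at 7.38 [ 0.4848 -0.0264  0.3487] yaw 95.92 q6 -1.96 F [-0.   0.4 -0.1] w 0.0779
[ 0.4583 -0.0297  0.25  ] -> [ 0.133 -0.003  0.494] turn -0.0004
[ 0.4583 -0.0297  0.17  ] -> [ 0.132 -0.003  0.894] turn -0.0004
```

Call:
move_arm(
  motion="0.8 0.06 0 0 0; 0.8 0.12 -0.003 0.08 0; 0.8 0.133 -0.003 0.22 0; 0.8 0.133 -0.003 0.4 0; 0.8 0.133 -0.003 0.58 0; 0.8 0.133 -0.003 0.74 0; 0.8 0.133 -0.003 0.85 0; 0.8 0.133 -0.003 0.89 0; 0.8 0.133 -0.003 0.9 0; 0.8 0.133 -0.003 0.9 0",
)

```text
time: 8.22
position: [0.4612, -0.0296, 0.1691]
tool_rot: [-0.052, 0.999, -0.0, 0.0]
ft_force: [-0.1, -0.5, 0.6]
grip_width: 0.0782
grip_force: 0.0
```

```bash
python3 - <<'E'
from h import *
g=loc2w(*MIX,-.055,0)
go([(*g,.120)],96)
E
```

```text
at 8.22 [ 0.4612 -0.0296  0.1691] yaw 96.0 q6 -1.98 F [-0.1 -0.5  0.6] w 0.0782
[ 0.4583 -0.0297  0.12  ] -> [0.014 0.001 0.245] turn 0.0
```

Call:
move_arm(
  motion="0.8 0.014 0 0.05 0; 0.8 0.014 0 0.14 0; 0.8 0.014 0 0.21 0; 0.8 0.014 0 0.24 0; 0.5 0.014 0 0.24 0; 0.2 0.014 0 0.24 0; 0 0.014 0 0.24 0; -0.1 0.014 0 0.24 0; -0.1 0.014 0 0.24 0; -0.1 0.014 0 0.24 0; -0.1 0.014 0 0.24 0",
  newtons=15,
)

```text
time: 9.13
position: [0.458, -0.0315, 0.1221]
tool_rot: [-0.054, 0.999, -0.002, 0.001]
ft_force: [-1.2, -6.4, 4.2]
grip_width: 0.0434
grip_force: 15.0
```

```bash
python3 - <<'E'
from h import *
go([])
E
```

```text
at 9.13 [ 0.458  -0.0315  0.1221] yaw 96.14 q6 -1.98 F [-1.2 -6.4  4.2] w 0.0434
```

Call:
move_arm(
  motion="-0.1 0 -0.01 0 0; -0.1 0 -0.01 -0.03 0; -0.1 0 -0.01 -0.08 0; -0.1 0 -0.01 -0.18 0; -0.1 0 -0.01 -0.32 0; -0.1 0 -0.01 -0.48 0; -0.1 0 -0.01 -0.62 0; -0.1 0 -0.01 -0.72 0; -0.1 0 -0.01 -0.77 0; -0.1 0 -0.01 -0.78 0",
)

```text
time: 9.97
position: [0.4584, -0.0317, 0.2797]
tool_rot: [-0.052, 0.999, -0.001, 0.002]
ft_force: [-0.6, -0.7, -2.2]
grip_width: 0.0439
grip_force: 15.0
```

```bash
python3 - <<'E'
from h import *
l=loc2w(*TRAY,0,-.07); print(l)
go([(.475,.15,.27),(*l,.27),(*l,.1)],107.4)
p,d=robot.camera("side"); p=p[:,:,::-1]; cv2.imwrite("pics/side3.png",cv2.resize(p[150:300,260:440],None,fx=4,fy=4,interpolation=cv2.INTER_CUBIC))
E
```

```text
[0.50243286 0.26270318]
at 9.97 [ 0.4584 -0.0317  0.2797] yaw 96.01 q6 -1.99 F [-0.6 -0.7 -2.2] w 0.0439
[0.475 0.15  0.27 ] -> [-0.178  0.895  0.048] turn -0.0633
[0.5024 0.2627 0.27  ] -> [-0.373  1.441  0.048] turn -0.0633
[0.5024 0.2627 0.1   ] -> [-0.369  1.442  0.898] turn -0.0633
```

View pics/side3.png

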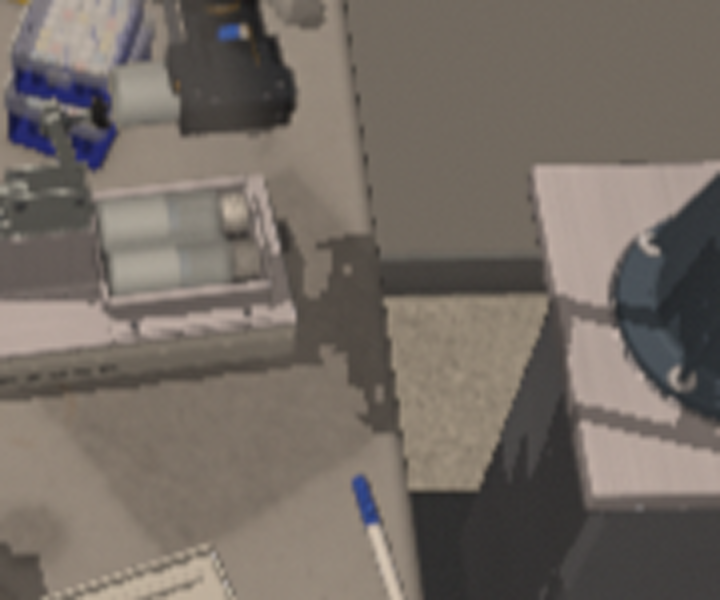

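The bottle is held level in the gripper with its base just clear of the foot (crop (105,110)), and the lower bottles haven't moved. I'll move sideways first.

Call:
move_arm(
  motion="-0.1 0.02 0.05 0 0; -0.1 0.02 0.16 0 0; -0.1 0.02 0.32 0 0; -0.1 0 0.48 0 -0.01; -0.1 -0.05 0.62 0 -0.025; -0.1 -0.1 0.74 0 -0.04; -0.1 -0.14 0.84 0 -0.055; -0.1 -0.17 0.92 0 -0.062; -0.1 -0.18 0.98 0 -0.063; -0.1 -0.18 1 0 -0.063",
)

```text
time: 10.85
position: [0.471, 0.1728, 0.2759]
tool_rot: [-0.152, 0.988, 0.0, -0.002]
ft_force: [0.0, 0.0, -2.5]
grip_width: 0.0436
grip_force: 15.0
```

```bash
python3 - <<'E'
from h import *
l=loc2w(*TRAY,-.0065,-.07); print(l)
go([(*l,.27),(*l,.1),(*l,.06)],107.4)
E
```

```text
[0.49623029 0.26075941]
at 10.85 [0.471  0.1728 0.2759] yaw 107.43 q6 -1.75 F [ 0.   0.  -2.5] w 0.0436
[0.4962 0.2608 0.27  ] -> [-0.252  0.382  0.029] turn 0.0002
[0.4962 0.2608 0.1   ] -> [-0.255  0.381  0.879] turn 0.0002
[0.4962 0.2608 0.06  ] -> [-0.256  0.381  1.079] turn 0.0002
```

Call:
move_arm(
  motion="-0.1 -0.06 0.09 0 0; -0.1 -0.15 0.22 0 0; -0.1 -0.22 0.33 0.04 0; -0.1 -0.25 0.375 0.13 0; -0.1 -0.255 0.381 0.27 0; -0.1 -0.255 0.381 0.43 0; -0.1 -0.255 0.381 0.58 0; -0.1 -0.255 0.381 0.7 0; -0.1 -0.255 0.381 0.8 0; -0.1 -0.255 0.381 0.86 0; -0.1 -0.255 0.381 0.88 0; -0.1 -0.255 0.381 0.88 0",
)

```text
time: 11.85
position: [0.4969, 0.258, 0.0998]
tool_rot: [-0.15, 0.989, -0.0, -0.002]
ft_force: [-1.0, -0.7, -2.0]
grip_width: 0.0441
grip_force: 15.0
```

```bash
python3 - <<'E'
from h import *
l=loc2w(*TRAY,-.0065,-.07); print(l)
go([(*l,.027),(*l,.025)],107.4)
p,d=robot.camera("side"); p=p[:,:,::-1]; cv2.imwrite("pics/side4.png",cv2.resize(p[250:390,230:400],None,fx=4,fy=4,interpolation=cv2.INTER_CUBIC))
E
```

```text
[0.49623029 0.26075941]
at 11.85 [0.4969 0.258  0.0998] yaw 107.28 q6 -1.59 F [-1.  -0.7 -2. ] w 0.0441
[0.4962 0.2608 0.027 ] -> [-0.003  0.014  0.364] turn -0.0006
[0.4962 0.2608 0.025 ] -> [-0.003  0.014  0.374] turn -0.0006
```

View pics/side4.png

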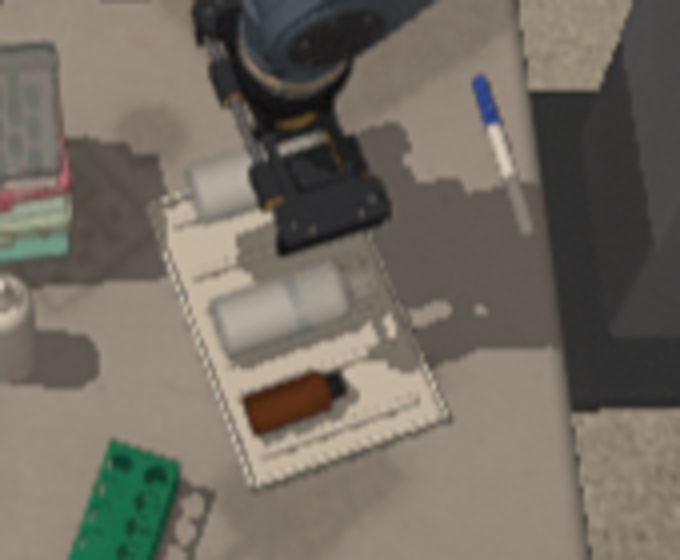

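The held bottle is over the empty lane and parallel to the fresh one, with its base at crop (195,190). I'll lower it.

Call:
move_arm(
  motion="-0.1 -0.003 0.014 0.05 0; -0.1 -0.003 0.014 0.13 0; -0.1 -0.003 0.014 0.21 0; -0.1 -0.003 0.014 0.27 0; -0.1 -0.003 0.014 0.31 0; -0.1 -0.003 0.014 0.335 0; -0.1 -0.003 0.014 0.35 0; -0.1 -0.003 0.014 0.36 0; -0.1 -0.003 0.014 0.365 0; -0.1 -0.003 0.014 0.365 0",
)

```text
time: 12.73
position: [0.4984, 0.2618, 0.0286]
tool_rot: [-0.151, 0.989, 0.0, 0.0]
ft_force: [-0.1, 0.5, -1.8]
grip_width: 0.0435
grip_force: 15.0
```

Call:
move_arm(
  motion="-0.1 0 0 0.01 0; -0.1 0 0 0.015 0; -0.1 0 0 0.02 0; -0.1 0 0 0.02 0",
)

```text
time: 13.07
position: [0.499, 0.2613, 0.0263]
tool_rot: [-0.151, 0.989, -0.0, 0.001]
ft_force: [-2.3, -3.5, 9.2]
grip_width: 0.0439
grip_force: 15.0
```

Call:
move_arm(
  motion="0.05 0 0 0.01 0; 0.1 0 0 0.01 0; 0.2 0 0 0.01 0; 0.28 0 0 0.01 0; 0.28 0 0 0 0; 0.28 0 0 -0.05 0; 0.28 0 0 -0.13 0; 0.28 0 0 -0.24 0; 0.28 0 0 -0.36 0; 0.28 0 0 -0.44 0; 0.28 0 0 -0.5 0; 0.28 0 0 -0.5 0",
)

```text
time: 14.07
position: [0.4999, 0.2626, 0.1278]
tool_rot: [-0.151, 0.989, 0.001, 0.003]
ft_force: [0.1, 0.3, 0.0]
grip_width: 0.0559
grip_force: 0.0
```

```bash
python3 - <<'E'
from h import *
l=loc2w((.482,.328),17.4,.001,.0018); print(l)
go([(*l,.13),(*l,.025)],107.4)
for n in("side",):
    p,d=robot.camera(n); C=cloud(n,d); a=np.radians(17.4); D=C-np.array([.482,.328,0]); x=D[...,0]*np.cos(a)+D[...,1]*np.sin(a); y=-D[...,0]*np.sin(a)+D[...,1]*np.cos(a); z=C[...,2]
    for c in (-.07,0):
        k=(z>.03)&(z<.06)&(abs(y-c)<.034)&(abs(x)<.09)
        print(n,c,k.sum(),"x",np.percentile(x[k],[1,99]).round(4),"y",np.percentile(y[k],[2,50,98]).round(4),"zmax",np.percentile(z[k],99).round(4))
E
```

```text
[0.48241597 0.33001667]
at 14.07 [0.4999 0.2626 0.1278] yaw 107.36 q6 -1.59 F [0.1 0.3 0. ] w 0.0559
[0.4824 0.33   0.13  ] -> [-0.017  0.348 -0.011] turn -0.0002
[0.4824 0.33   0.025 ] -> [-0.014  0.348  0.514] turn -0.0002
side -0.07 296 x [0.0021 0.0624] y [-0.0905 -0.0658 -0.0509] zmax 0.0551
side 0 558 x [-0.0498  0.0647] y [-0.0192  0.0049  0.0215] zmax 0.0549
```

Call:
move_arm(
  motion="0.28 0 0.06 0 0; 0.28 -0.01 0.16 0 0; 0.28 -0.014 0.26 0 0; 0.28 -0.014 0.33 0 0; 0.28 -0.014 0.348 0.04 0; 0.28 -0.014 0.348 0.12 0; 0.28 -0.014 0.348 0.22 0; 0.28 -0.014 0.348 0.32 0; 0.28 -0.014 0.348 0.4 0; 0.28 -0.014 0.348 0.46 0; 0.28 -0.014 0.348 0.5 0; 0.28 -0.014 0.348 0.505 0",
)

```text
time: 15.12
position: [0.4788, 0.3283, 0.0212]
tool_rot: [-0.151, 0.989, -0.001, -0.002]
ft_force: [-0.2, 0.5, -0.1]
grip_width: 0.0557
grip_force: 0.0
```

Call:
move_arm(
  motion="0.15 0 0 0 0; 0 0 0 0 0; -0.1 0 0 0 0; -0.1 0 0 0 0; -0.1 0 0 0 0; -0.1 0 0 0 0; -0.1 0 0 0 0",
  newtons=15,
)

```text
time: 15.7
position: [0.4807, 0.3285, 0.0243]
tool_rot: [-0.151, 0.989, -0.0, 0.001]
ft_force: [1.0, -5.1, 4.5]
grip_width: 0.0443
grip_force: 15.0
```

Call:
move_arm(
  motion="-0.1 0 0 -0.03 0; -0.1 0 0 -0.1 0; -0.1 0 0 -0.22 0; -0.1 0 0 -0.38 0; -0.1 0 0 -0.55 0; -0.1 0 0 -0.72 0; -0.1 0 0 -0.86 0; -0.1 0 0 -0.95 0; -0.1 0 0 -0.99 0; -0.1 0 0 -1 0",
)

```text
time: 16.53
position: [0.4805, 0.33, 0.2254]
tool_rot: [-0.151, 0.989, 0.001, 0.002]
ft_force: [1.0, 0.0, -0.7]
grip_width: 0.0439
grip_force: 15.0
```

```bash
python3 - <<'E'
from h import *
g=loc2w(*MIX,-.0595,-.0015); h=loc2w(*MIX,-.075,-.0015); print(g)
go([(*h,.30)],96)
E
```

```text
[ 0.45398274 -0.03171123]
at 16.53 [0.4805 0.33   0.2254] yaw 107.35 q6 -1.46 F [ 1.   0.  -0.7] w 0.0439
[ 0.4386 -0.0333  0.3   ] -> [ 0.74  -1.671 -0.378] turn 0.0631
```

Call:
move_arm(
  motion="-0.1 0.03 -0.06 -0.02 0.005; -0.1 0.08 -0.2 -0.06 0.02; -0.1 0.16 -0.36 -0.1 0.035; -0.1 0.24 -0.54 -0.12 0.05; -0.1 0.32 -0.72 -0.12 0.06; -0.1 0.39 -0.87 -0.12 0.063; -0.1 0.43 -0.96 -0.12 0.063; -0.1 0.44 -1 -0.12 0.063; -0.1 0.44 -1 -0.12 0.063",
)

```text
time: 17.28
position: [0.4546, 0.11, 0.2462]
tool_rot: [-0.05, 0.999, 0.0, -0.002]
ft_force: [1.2, 0.6, -0.8]
grip_width: 0.044
grip_force: 15.0
```

```bash
python3 - <<'E'
from h import *
h=loc2w(*MIX,-.075,-.0015)
go([(*h,.25)],96)
E
```

```text
at 17.28 [0.4546 0.11   0.2462] yaw 95.78 q6 -1.67 F [ 1.2  0.6 -0.8] w 0.044
[ 0.4386 -0.0333  0.25  ] -> [ 0.152 -0.705 -0.019] turn -0.0012
```

Call:
move_arm(
  motion="-0.1 0.03 -0.05 0 0; -0.1 0.08 -0.16 0 -0.001; -0.1 0.12 -0.3 0 -0.001; -0.1 0.15 -0.44 0 -0.001; -0.1 0.152 -0.56 0 -0.001; -0.1 0.152 -0.65 0 -0.001; -0.1 0.152 -0.69 0 -0.001; -0.1 0.152 -0.705 0 -0.001; -0.1 0.152 -0.705 0 -0.001; -0.1 0.152 -0.705 0 -0.001",
)

```text
time: 18.12
position: [0.4398, -0.0304, 0.2471]
tool_rot: [-0.054, 0.999, 0.0, -0.0]
ft_force: [0.1, -0.6, -0.9]
grip_width: 0.044
grip_force: 15.0
```

```bash
python3 - <<'E'
from h import *
g=loc2w(*MIX,-.0595,-.0015)
go([(*g,.17),(*g,.14),(*g,.122)],96)
E
```

```text
at 18.12 [ 0.4398 -0.0304  0.2471] yaw 96.24 q6 -2.0 F [ 0.1 -0.6 -0.9] w 0.044
[ 0.454  -0.0317  0.17  ] -> [-0.07  -0.014  0.385] turn 0.0013
[ 0.454  -0.0317  0.14  ] -> [-0.07  -0.015  0.535] turn 0.0013
[ 0.454  -0.0317  0.122 ] -> [-0.07  -0.015  0.625] turn 0.0013
```

Descend to 0.130 first.

Call:
move_arm(
  motion="-0.1 0 -0.01 0.05 0; -0.1 0 -0.014 0.15 0; -0.1 -0.02 -0.015 0.27 0; -0.1 -0.05 -0.015 0.38 0; -0.1 -0.07 -0.015 0.46 0; -0.1 -0.07 -0.015 0.52 0; -0.1 -0.07 -0.015 0.56 0; -0.1 -0.07 -0.015 0.58 0; -0.1 -0.07 -0.015 0.585 0; -0.1 -0.07 -0.015 0.585 0",
)

```text
time: 18.95
position: [0.4545, -0.0326, 0.1305]
tool_rot: [-0.054, 0.999, 0.0, 0.0]
ft_force: [-1.2, 0.5, -1.9]
grip_width: 0.0438
grip_force: 15.0
```

```bash
python3 - <<'E'
from h import *
g=loc2w(*MIX,-.0595,-.0015)
go([(*g,.122)],96)
E
```

```text
at 18.95 [ 0.4545 -0.0326  0.1305] yaw 96.22 q6 -2.0 F [-1.2  0.5 -1.9] w 0.0438
[ 0.454  -0.0317  0.122 ] -> [0.002 0.005 0.043] turn 0.0012
```

Call:
move_arm(
  motion="-0.1 0.002 0.004 0.01 0; -0.1 0.002 0.004 0.02 0; -0.1 0.002 0.004 0.03 0; -0.1 0.002 0.004 0.036 0; -0.1 0.002 0.004 0.042 0; -0.1 0.002 0.004 0.042 0",
)

```text
time: 19.45
position: [0.454, -0.0322, 0.1225]
tool_rot: [-0.054, 0.999, 0.0, 0.0]
ft_force: [-0.6, 0.7, 3.9]
grip_width: 0.0436
grip_force: 15.0
```

Call:
move_arm(
  motion="-0.05 0 0 0.004 0; 0.06 0 0 0.004 0; 0.12 0 0 0.004 0; 0.25 0 0 0.004 0; 0.4 0 0 0.004 0; 0.4 0 0 -0.02 0; 0.4 0 0 -0.08 0; 0.4 0 0 -0.18 0; 0.4 0 0 -0.3 0; 0.4 0 0 -0.42 0; 0.4 0 0 -0.52 0; 0.4 0 0 -0.6 0",
)

```text
time: 20.45
position: [0.4543, -0.0324, 0.2439]
tool_rot: [-0.054, 0.999, -0.0, 0.001]
ft_force: [0.3, -0.4, 0.6]
grip_width: 0.0608
grip_force: 0.0
```

```bash
python3 - <<'E'
from h import *
go([])
p,d=robot.camera("side"); cv2.imwrite("pics/side5.png",cv2.resize(p[150:300,220:400,::-1],None,fx=4,fy=4,interpolation=cv2.INTER_CUBIC))
C=cloud("side",d); a=np.radians(6); D=C-np.array([.513,-.024,0]); x=D[...,0]*np.cos(a)+D[...,1]*np.sin(a); y=-D[...,0]*np.sin(a)+D[...,1]*np.cos(a); z=C[...,2]
k=(z>.115)&(z<.155)&(abs(y)<.035)&(x>-.15)&(x<.02)
print(k.sum(),"x",np.percentile(x[k],[1,99]).round(4),"y",np.percentile(y[k],[2,50,98]).round(4),"z",np.percentile(z[k],[95,99]).round(4))
E
```

```text
at 20.45 [ 0.4543 -0.0324  0.2439] yaw 96.18 q6 -2.0 F [ 0.3 -0.4  0.6] w 0.0608
512 x [-0.1095  0.0062] y [-0.0159  0.01    0.0234] z [0.1489 0.1521]
```

View pics/side5.png

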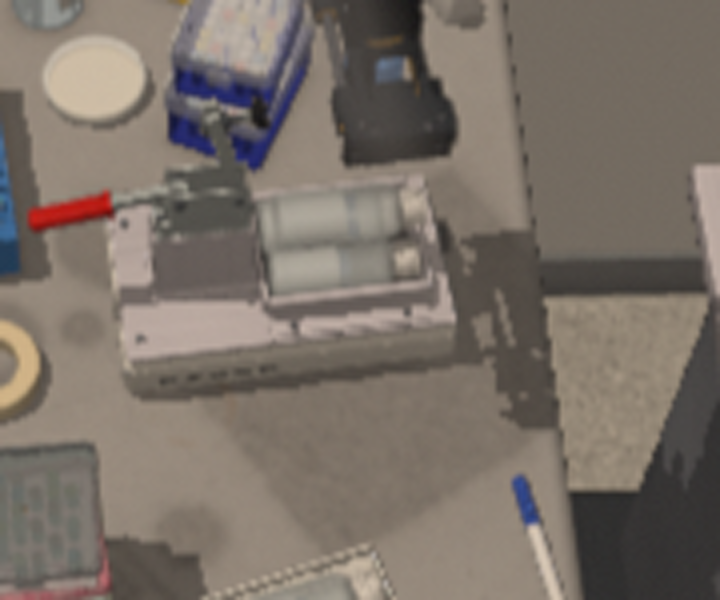

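The fresh bottle lies in the gap at the same extents the finished one had (within 3 mm), and the red handle is laid back at crop (70,210). Now the clamp: rise first, then over it.

Call:
move_arm(
  motion="0.4 0 0 -0.1 0; 0.4 0 0 -0.25 0; 0.4 0 0 -0.4 0; 0.4 0 0 -0.5 0; 0.2 -0.06 0 -0.55 0; 0 -0.2 0 -0.56 0; 0 -0.36 0 -0.56 0; 0 -0.54 0 -0.56 0; 0 -0.72 0 -0.56 0; 0 -0.88 0 -0.56 0; 0 -0.97 0 -0.56 0; 0 -1 0 -0.56 0",
)

```text
time: 21.5
position: [0.6551, -0.0105, 0.3521]
tool_rot: [-0.054, 0.999, 0.0, -0.0]
ft_force: [-0.4, 0.1, 0.3]
grip_width: 0.0436
grip_force: 0.0
```

```bash
python3 - <<'E'
from h import *
go([(.6865,-.005,.36),(.6865,-.005,.17),(.6865,-.005,.152)],96)
E
```

```text
at 21.5 [ 0.6551 -0.0105  0.3521] yaw 96.22 q6 -1.87 F [-0.4  0.1  0.3] w 0.0436
[ 0.6865 -0.005   0.36  ] -> [-0.159  0.01  -0.04 ] turn 0.0012
[ 0.6865 -0.005   0.17  ] -> [-0.16  0.01  0.91] turn 0.0012
[ 0.6865 -0.005   0.152 ] -> [-0.16  0.01  1.  ] turn 0.0012
```

Call:
move_arm(
  motion="0 -0.06 0.01 0 0.001; 0 -0.13 0.01 0.03 0.001; 0 -0.16 0.01 0.12 0.001; 0 -0.16 0.01 0.26 0.001; 0 -0.16 0.01 0.42 0.001; 0 -0.16 0.01 0.58 0.001; 0 -0.16 0.01 0.73 0.001; 0 -0.16 0.01 0.85 0.001; 0 -0.16 0.01 0.93 0.001; 0 -0.16 0.01 0.98 0.001; 0 -0.16 0.01 1 0.001; 0 -0.16 0.01 1 0.001",
)

```text
time: 22.5
position: [0.6835, -0.0053, 0.1533]
tool_rot: [-0.052, 0.999, 0.0, -0.001]
ft_force: [0.3, -0.6, -0.2]
grip_width: 0.0431
grip_force: 0.0
```

Call:
move_arm(
  motion="-0.4 0 0 0 0; -0.7 0 0 0 0; -1 0 0 0 0; -1 0 0 0 0; -1 0 0 0 0; -1 0 0 0 0; -1 0 0 0 0",
  newtons=20,
)

```text
time: 23.08
position: [0.6849, -0.0061, 0.1548]
tool_rot: [-0.053, 0.999, -0.001, 0.001]
ft_force: [-0.4, -2.7, 3.7]
grip_width: 0.0179
grip_force: 20.0
```

Call:
move_arm(
  motion="-1 -0.006 0 -0.047 0; -1 -0.008 0 -0.094 0; -1 -0.005 0 -0.142 0; -1 0.004 0 -0.188 0; -1 0.016 0 -0.234 0; -1 0.033 0 -0.278 0; -1 0.055 0 -0.321 0; -1 0.081 0 -0.361 0; -1 0.11 0 -0.398 0; -1 0.143 0 -0.432 0; -1 0.18 0 -0.462 0; -1 0.219 0 -0.489 0",
)

```text
time: 24.08
position: [0.6404, -0.011, 0.2527]
tool_rot: [-0.052, 0.999, -0.001, 0.0]
ft_force: [1.0, -5.7, -4.7]
grip_width: 0.0178
grip_force: 20.0
```

Call:
move_arm(
  motion="-1 0.041 0 -0.023 0; -1 0.085 0 -0.042 0; -1 0.131 0 -0.056 0; -1 0.177 0 -0.065 0; -1 0.224 0 -0.07 0; -1 0.272 0 -0.07 0; -1 0.319 0 -0.065 0; -1 0.333 0 -0.063 0; -1 0.34 0 -0.062 0; -1 0.34 0 -0.062 0; -1 0.34 0 -0.062 0",
)

```text
time: 25.0
position: [0.5776, -0.0181, 0.2662]
tool_rot: [-0.052, 0.999, -0.002, 0.006]
ft_force: [8.7, -5.3, -5.1]
grip_width: 0.0176
grip_force: 20.0
```

```bash
python3 - <<'E'
from h import *
go([(.579,-.0182,.2627)],96)
p,d=robot.camera("side"); cv2.imwrite("pics/side6.png",cv2.resize(p[150:300,220:400,::-1],None,fx=4,fy=4,interpolation=cv2.INTER_CUBIC))
E
```

```text
at 25.0 [ 0.5776 -0.0181  0.2662] yaw 95.97 q6 -1.9 F [ 8.7 -5.3 -5.1] w 0.0176
[ 0.579  -0.0182  0.2627] -> [-0.007 -0.001  0.018] turn -0.0001
```

View pics/side6.png

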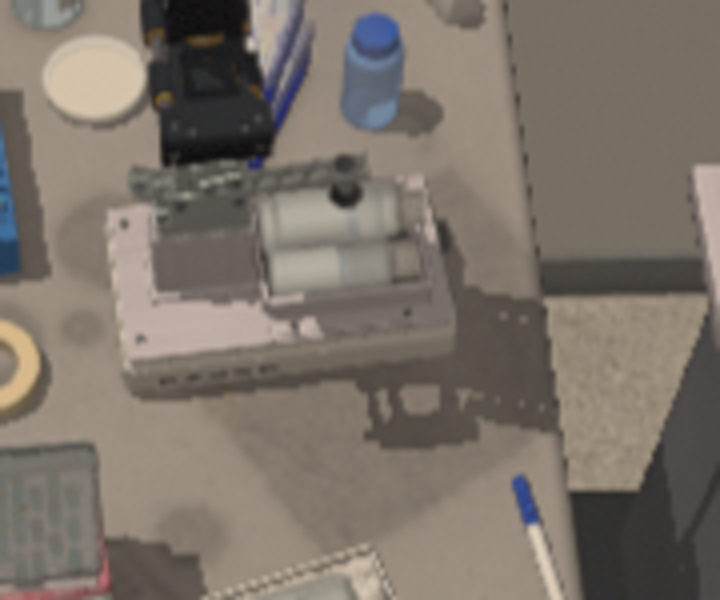

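The foot is down on the fresh bottle at crop (345,193), and the handle is hard against its stop with 8.7 N resistance. I'll press a touch more, release and lift away.

Call:
move_arm(
  motion="-1 0.015 0 0 0; -1 0.015 0 0 0; -1 0.015 0 0 0; -1 0.006 0 0 0; -0.6 -0.005 0 0 0; 0 -0.005 0 0 0; 0 -0.005 0 0 0; 0 -0.005 0 0 0; 0 -0.005 0 -0.06 0; 0 -0.005 0 -0.18 0; 0 -0.005 0 -0.34 0; 0 -0.005 0 -0.5 0",
)

```text
time: 26.05
position: [0.5726, -0.0155, 0.3647]
tool_rot: [-0.053, 0.999, 0.001, -0.002]
ft_force: [1.0, -0.1, -1.0]
grip_width: 0.0429
grip_force: 0.0
```

Call:
move_arm(
  motion="0 0 0 -0.1 0; 0 0.1 0.1 -0.2 0; 0 0.25 0.25 -0.2 0; 0 0.4 0.45 -0.2 0; 0 0.5 0.65 -0.2 0; 0 0.5 0.82 -0.2 0; 0 0.5 0.94 -0.2 0; 0 0.5 0.99 -0.2 0; 0 0.5 1 -0.2 0; 0 0.5 1 -0.2 0; 0 0.5 1 -0.2 0",
)

```text
time: 26.97
position: [0.4538, 0.1709, 0.404]
tool_rot: [-0.052, 0.999, -0.0, -0.0]
ft_force: [-0.8, -1.4, 0.3]
grip_width: 0.0434
grip_force: 0.0
```

```bash
python3 - <<'E'
from h import *
go([])
p,d=robot.camera("side"); C=cloud("side",d); im=p.astype(int)
def f(c,yaw):
    a=np.radians(yaw); D=C-np.array([*c,0]); return D[...,0]*np.cos(a)+D[...,1]*np.sin(a),-D[...,0]*np.sin(a)+D[...,1]*np.cos(a)
z=C[...,2]
x,y=f(*MIX); m=(im[...,0]>110)&(im[...,1]<70)&(im[...,2]<90)&(z>.2)&(abs(y)<.03)
v,u=np.nonzero(m); print("red px",u.mean(),v.mean(),len(u),"local x",x[m].mean(),"z",z[m].mean(),"(start px 267.0 179.1)")
k=(z>.115)&(z<.14)&(abs(y)<.035)&(x>-.15)&(x<.02); print("fresh x",np.percentile(x[k],[1,99]).round(4),"y",np.percentile(y[k],[2,98]).round(4))
x,y=f(*TRAY); k=(z>.03)&(z<.06)&(abs(y+.07)<.034)&(abs(x)<.09); print("done x",np.percentile(x[k],[1,99]).round(4),"y",np.percentile(y[k],[2,98]).round(4),"z",np.percentile(z[k],97).round(4))
E
```

```text
at 26.97 [0.4538 0.1709 0.404 ] yaw 95.97 q6 -1.55 F [-0.8 -1.4  0.3] w 0.0434
red px 267.17543859649123 179.17543859649123 57 local x 0.07148764325972641 z 0.2674217310888236 (start px 267.0 179.1)
fresh x [-0.0614  0.0073] y [-0.018   0.0235]
done x [-0.0528  0.062 ] y [-0.0926 -0.0527] z 0.0528
```

```bash
python3 -c "
from rig import robot
print(robot.hand_in())"
```

```text
the job is handed in; nothing more can be done
None
```

I handed the job in at about 27 s, without a verdict returned: the fresh bottle is in the gap under the locked clamp, the finished bottle is in the tray's empty lane, and the arm is clear. I judged the lock by the handle being back at its start position, because I couldn't measure the foot's force directly.

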